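# Close up the solvent bottles

### The job

Decanting is over: lift the funnel out of the wide-necked bottle and stand it upright in the mouth of the squat empty jar to drain. Then close both bottles, each with the stopper that fits its neck, pushed upright and fully home until its flange rests on the lip. Leave the bottles and the jar standing where they are, and do not shift the left-over stopper, the pots or the other things on the table.

Things in the scene. Friction and masses are not known exactly. Their poses are not given: they have to be found in the camera images.
- wide_bottle: amber glass bottle, 130 mm tall, loose, about 0.55 kg: body 76 mm across up to z = 75 mm, shoulder to 92 mm, neck 44 mm across outside with a bore of 32 mm, 55 mm deep. The funnel stands in it at the start. Origin: centre of its underside, z up.
- narrow_bottle: amber glass bottle, 150 mm tall, loose, about 0.55 kg: body 72 mm across up to z = 90 mm, shoulder to 110 mm, neck 36 mm across outside with a bore of 24 mm, 60 mm deep. Origin: centre of its underside, z up.
- jar: squat amber glass jar, 80 mm tall, loose, about 0.45 kg, empty and open: body 76 mm across up to z = 50 mm, shoulder to 60 mm, neck 54 mm across outside with a bore of 42 mm, hollow below. Origin: centre of its underside, z up.
- wide_bottle_mouth (a point): centre of the wide bottle's mouth, level with its lip (130 mm above its underside).
- narrow_bottle_mouth (a point): centre of the narrow bottle's mouth, level with its lip (150 mm above its underside).
- jar_mouth (a point): centre of the jar's mouth, level with its lip (80 mm above its underside).
- funnel: steel strainer funnel, 88 mm tall: stem 14 mm across, z = 0 to 30 mm; half-round bowl of 29 mm radius (centre z = 59 mm); upright collar 58 mm across outside, z = 59 to 88 mm, closed inside by a plate (grip it across the outside). Origin: centre of the stem's lower end, z up. It stands by its bowl: in the wide bottle its origin is about 35 mm below the lip, in the jar about 39 mm.
- small_stopper: the smallest of three stoppers, 57 mm tall, upright on its narrow end: cork plug, z = 0 to 24 mm, tapering from 17 mm at its end to 21 mm across; black flange 36 mm across, z = 24 to 29; black cylindrical knob 18 mm across, z = 29 to 57 (the grip). Origin: centre of the plug's lower end, z up. Fits the narrow bottle's bore; fully home its flange rests on the lip, origin 24 mm below the lip.
- medium_stopper: the middle one of three stoppers, 57 mm tall, upright on its narrow end: cork plug, z = 0 to 24 mm, tapering from 22 mm at its end to 29 mm across; black flange 44 mm across, z = 24 to 29; black cylindrical knob 20 mm across, z = 29 to 57 (the grip). Origin: centre of the plug's lower end, z up. Fits the wide bottle's bore; fully home its flange rests on the lip, origin 24 mm below the lip.
- large_stopper: the largest of three stoppers, 57 mm tall, upright on its narrow end: cork plug, z = 0 to 24 mm, tapering from 32 mm at its end to 39 mm across; black flange 52 mm across, z = 24 to 29; black cylindrical knob 24 mm across, z = 29 to 57 (the grip). Origin: centre of the plug's lower end, z up. It fits neither bottle and stays where it is.
- medium_jar: small lidded jar with a yellow-brown lid, 48 mm across, 66 mm tall, loose bystander standing about 55 mm (centre to centre) beside the smallest stopper. Origin: centre of its underside.
- turps_pot: small grey lidded pot, 52 mm across, 50 mm tall, loose bystander standing about 55 mm beside the middle stopper. Origin: centre of its underside.
- gesso_pot: blue and white pot with a black lid, 68 mm across, 85 mm tall, full and immovable, standing about 65 mm beside the largest stopper. Origin: centre of its underside.
- tape: roll of masking tape lying flat, 104 mm across, 25 mm tall, stuck to the table. Origin: centre of its underside.
- paint_tube: paint tube lying flat, 120 mm long (its y), 42 mm wide (its x), 28 mm tall, stuck to the table. Origin: centre of its underside.
Mind the look-alikes: they are no part of the job. Leave any pink or yellow look-alike of the narrow_bottle alone. What is shaped like the small_stopper but red is not meant.

How it is judged:
At the end, for the whole second after the job is handed in: Funnel in the jar: 8 mm of centre, 6 mm of seated depth, 0.15 rad. Middle stopper in wide bottle, smallest in narrow: 5 mm of centre, flange 3 mm of lip, 0.08 rad. Vessels upright (0.06 rad), on the table, moved under 50 mm; largest stopper, medium jar, grey pot under 30 mm. At rest (horizontal distance between funnel and jar_mouth below 0.008 m and z of funnel in the frame of jar between 0.035 and 0.047 m and angle between funnel's own z axis and vertical below 0.15 rad and linear speed of each of funnel, medium_stopper, small_stopper, wide_bottle, narrow_bottle, jar below 0.02 m/s and horizontal distance between medium_stopper and wide_bottle_mouth below 0.005 m and z of medium_stopper in the frame of wide_bottle between 0.103 and 0.109 m and angle between each of medium_stopper, small_stopper's own z axis and vertical below 0.08 rad and horizontal distance between small_stopper and narrow_bottle_mouth below 0.005 m and z of small_stopper in the frame of narrow_bottle between 0.123 and 0.129 m and angle between each of wide_bottle, narrow_bottle, jar's own z axis and vertical below 0.06 rad and distance of each of wide_bottle, narrow_bottle, jar from where it was at the start of the episode below 0.05 m and height (world z) of each of wide_bottle, narrow_bottle, jar below 0.01 m and distance of each of medium_jar, turps_pot, large_stopper from where it was at the start of the episode below 0.03 m); the robot touches nothing.
It fails at once if a bottle or the jar is tipped (0.25 rad) or shoved away (50 mm) (angle between any of wide_bottle, narrow_bottle, jar's own z axis and vertical above 0.25 rad or distance of any of wide_bottle, narrow_bottle, jar from where it was at the start of the episode above 0.05 m).
It fails at once if the largest stopper or a small pot beside the stoppers is shifted by more than 30 mm (distance of any of medium_jar, turps_pot, large_stopper from where it was at the start of the episode above 0.03 m).
It also fails if it takes over 72 s, if anything falls off the work surface, if the arm or the gripper's body presses on something with over 40 N, if the wrist force passes 120 N, or if a joint passes its speed limit or range.

### The arm

A 6-joint arm with a two-finger parallel gripper is mounted at the origin on a cart in front of the work surface, level with it; the furniture and walls round the work are solid. World frame = base frame: x ahead of the robot, y to its left, z up, the work surface at z = 0. Lengths are in m, angles in rad, forces in N, time in s.
With the tool pointing down it reaches from about 0.35 to 0.8 m from the base axis. Payload 7.3 kg.
Tool frame: the origin (TCP) lies between the finger pads; the fingertips stand 25 mm ahead of it and the grasp point (between the pads) lies 6 mm ahead of it (r.tip_extent is the distance from the TCP to the fingertips, in m); z points along the fingers, y is the line along which they close (so a half turn about z gives the same grasp; the last joint's range is limited). The gripper opens to 85 mm and grips with 20 to 120 N. Pads are 22 mm wide; open, the fingers measure 114 mm over their backs; the gripper's body (76 mm by 85 mm) begins 54 mm behind the grasp point. The pads swing forward as they close: fully open they stand 13 mm farther back than shut.
Start: joints at [-0.146, 0.342, 1.524, -0, 1.275, -0.146], TCP at [0.525, 0, 0.256] pointing down, gripper open.
Joint ranges: [-2.53, 2.53], [-0.77, 2.02], [0.04, 2.7], [-1, 4.14], [0.28, 2.66], [-3.11, 3.11]. Speed limits (rad/s): [2.57, 2.57, 3.14, 3.14, 3.14, 3.14].

### API

Orientations are given as a unit quaternion [x, y, z, w].
In Python, from workcell import r, command_gripper, optics gives the robot as it stands. The module is installed in compiled form; this text tells all that it offers. Calls block until the motion is done:
- r.reach(position, orientation): joint-space move of the TCP to a pose.
- r.move_straight(position, orientation=None, speed=0.15, max_force=None): straight line of the TCP; orientation=None keeps the orientation; speed is the mean speed in m/s. With max_force (N) it stops when the force on the tool has changed by that much, and returns True; else False.
- r.movej(angles): joint-space move.
- command_gripper(opening, force=None): finger opening in m; force is the grip in N (None keeps the last); returns when the fingers have stopped.
- r.hold(seconds).
- r.solve_ik(position, orientation): joint angles nearest the present ones, or None.
- r.read_state(): the state.
- optics.get_image(name): name is "scene" or "side" or "wrist"; returns (picture, depth): 400x640x3 uint8, red, green, blue; 400x640 float32, m along the optical axis (not along the pixel's ray), 0 where there is no reading.
- optics.camera_model(name): a dict with "K" (3x3 intrinsics, pixels), "R" (3x3) and "t" (3): a world point X has camera coordinates R X + t; the wrist camera has in their place "tool_from_camera" (4x4, takes a point from camera to tool coordinates, whose origin is the TCP and whose axes are the flange's). Camera axes: x right, y down, z forward; pixel columns grow to the right and rows downward; lengths in m; the calibration is good to about 2 mm. A picture is of the moment at which its call begins: read the wrist's pose just before it. camera_model takes no time and is no camera call.
A pose or a line that the arm cannot do raises r.PlanningError and nothing moves.
- r.finish_job(): hands the job in; it is judged then, once.
The state is a dict: "time_s": time; "joint_positions": joint angles; "dq": joint speeds; "tau": joint torques, N m; "eef_pos": TCP position; "eef_rot": TCP orientation; "contact_force": force on the tool from outside, world axes, zero at the start; "torque": the same for the moment, N m; "grip_width": finger opening in m; "grip_force": force on a finger pad.
Only numpy, scipy, OpenCV 4.12 (cv2) and the standard library are available. Lean on these libraries where they do the work, as an engineer would, in place of code of your own. Each camera call takes 0.05 s, during which the arm holds its last target. There are 200 camera calls.

## Working session

There is one attempt and no reset: what is moved stays moved. The work goes in short steps, each a Python script; the robot and the scene stay as the last script left them, time stands still between calls to the robot, and variables do not carry over. Pictures are saved under pics/ and viewed, at most 10 in all, crops included, and the job is handed in when it is done.

```bash
mkdir -p pics; python3 - <<'E'
from workcell import r, optics
import cv2, numpy as np
for n in ("scene","side"):
    im,d=optics.get_image(n); cv2.imwrite(f"pics/{n}0.png",im[:,:,::-1]); np.savez(f"{n}0.npz",im=im,d=d)
    m=optics.camera_model(n); print(n,m["K"].tolist(),(-m["R"].T@m["t"]).round(3),m["R"].round(2).tolist(),(d>0).mean())
print(optics.camera_model("wrist")); s=r.read_state(); print(s["eef_rot"],s["time_s"])
E
```

```text
scene [[410.7454628759161, 0.0, 320.00319706324046], [0.0, 410.7454628759161, 199.4696945093841], [0.0, 0.0, 1.0]] [-0.046  0.884  0.597] [[-0.86, -0.51, 0.02], [-0.22, 0.34, -0.92], [0.46, -0.79, -0.4]] 0.88308203125
side [[455.9377749437238, 0.0, 320.54483843636103], [0.0, 455.9377749437238, 190.00672873525062], [0.0, 0.0, 1.0]] [-0.274 -1.102  0.603] [[0.81, -0.59, -0.02], [-0.22, -0.27, -0.94], [0.55, 0.76, -0.35]] 0.9955
{'K': array([[317.59245862,   0.        , 314.89478619],
       [  0.        , 317.59245862, 197.70910191],
       [  0.        ,   0.        ,   1.        ]]), 'tool_from_camera': array([[-7.75858098e-04, -9.44482477e-01, -3.28560874e-01,
         8.41153112e-02],
       [ 9.99999373e-01, -4.67369587e-04, -1.01787904e-03,
        -3.00466107e-04],
       [ 8.07809553e-04, -3.28561458e-01,  9.44482247e-01,
        -1.17585286e-01],
       [ 0.00000000e+00,  0.00000000e+00,  0.00000000e+00,
         1.00000000e+00]])}
[ 7.07117110e-01  7.07096120e-01 -3.91877241e-04 -5.62709685e-04] 0.1
```

View pics/scene0.png

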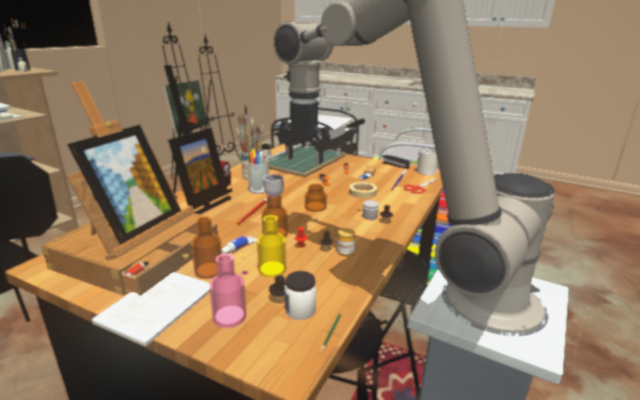

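View pics/side0.png

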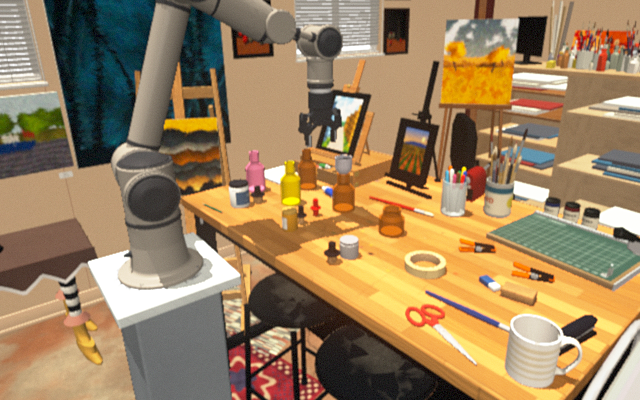

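The scene view shows the amber narrow bottle at (207,250), wide bottle plus funnel at (274,205) and jar at (316,197). The small stopper is at (326,240) beside the yellow-lidded jar, the medium stopper at (387,213) beside the grey pot, and the large stopper at (278,290) beside gesso. The red stopper (301,237) and the yellow and pink bottles are decoys. The side view agrees: narrow bottle (308,170), funnel (343,165), jar (391,220), small stopper (301,211), medium (331,252).

```bash
cat > h.py <<'E'
from workcell import r, optics, command_gripper
import numpy as np, cv2
from scipy.spatial.transform import Rotation as Ro
def rays(n,uv,st=None):
    """camera centre and world ray directions (z_cam=1) of pixels"""
    m=optics.camera_model(n); K=m["K"]; uv=np.atleast_2d(uv).astype(float)
    d=np.c_[(uv-[K[0,2],K[1,2]])/[K[0,0],K[1,1]],np.ones(len(uv))]
    if n!="wrist": R=m["R"].T; c=-R@m["t"]
    else:
        T=m["tool_from_camera"]; Rt=Ro.from_quat(st["eef_rot"]).as_matrix()
        R=Rt@T[:3,:3]; c=np.array(st["eef_pos"])+Rt@T[:3,3]
    return c,d@R.T
def onplane(n,uv,z,st=None):
    c,d=rays(n,uv,st); return c+d*((z-c[2])/d[:,2])[:,None]
def cross(c1,d1,c2,d2):
    s=np.linalg.lstsq(np.c_[d1,-d2],c2-c1,rcond=None)[0]
    a,b=c1+s[0]*d1,c2+s[1]*d2; return (a+b)/2,np.linalg.norm(a-b)
def cloud(n,d,st=None):
    v,u=np.mgrid[:400,:640]; c,q=rays(n,np.c_[u.ravel(),v.ravel()],st)
    P=(c+q*d.reshape(-1,1)).reshape(400,640,3); P[d<=0]=np.nan; return P
def down(yaw):  # tool z down, closing line (tool y) at angle yaw in the world
    y=np.array([np.cos(yaw),np.sin(yaw),0]); z=np.array([0,0,-1.])
    return Ro.from_matrix(np.c_[np.cross(y,z),y,z]).as_quat()
def wrist(name=None):
    st=r.read_state(); im,d=optics.get_image("wrist")
    if name: cv2.imwrite(f"pics/{name}.png",im[:,:,::-1]); np.savez(f"{name}.npz",im=im,d=d,p=st["eef_pos"],q=st["eef_rot"])
    return im,d,st
E
python3 - <<'E'
from h import *
px=dict(narrow=((207,226),(308,157)),funnel=((273,186),(344,164)),jar=((316,188),(391,210)),small=((326,234),(301,208)),medium=((387,209),(332,246)),large=((277,281),(257,190)),red=((301,230),(316,201)),yellow=((271,222),(291,168)),pink=((226,262),(255,157)),mjar=((345,233),(289,208)),turps=((370,204),(348,241)),gesso=((300,278),(239,184)))
for k,(a,b) in px.items():
    X,e=cross(rays("scene",a)[0],rays("scene",a)[1][0],rays("side",b)[0],rays("side",b)[1][0])
    o=[]
    for n,p in(("scene",a),("side",b)):
        P=cloud(n,np.load(n+"0.npz")["d"]); o.append(P[p[1],p[0]].round(3))
    print(k,X.round(3),round(e,4),*o)
E
```

```text
narrow [0.647 0.249 0.125] 0.0019 [0.629 0.265 0.138] [0.643 0.245 0.125]
funnel [0.624 0.009 0.157] 0.0023 [0.606 0.032 0.168] [ 0.604 -0.016  0.168]
jar [ 0.617 -0.22   0.073] 0.0004 [ 0.629 -0.24   0.064] [ 0.634 -0.203  0.063]
small [0.448 0.005 0.05 ] 0.0004 [0.441 0.016 0.057] [ 0.441 -0.006  0.055]
medium [ 0.372 -0.253  0.046] 0.0021 [ 0.366 -0.239  0.052] [nan nan nan]
large [0.431 0.255 0.044] 0.0062 [0.424 0.265 0.056] [0.423 0.244 0.046]
red [0.519 0.023 0.05 ] 0.0001 [0.511 0.035 0.058] [0.516 0.019 0.052]
yellow [0.516 0.16  0.132] 0.0056 [0.501 0.182 0.148] [0.511 0.154 0.132]
pink [0.484 0.356 0.132] 0.0049 [0.466 0.376 0.151] [0.477 0.345 0.134]
mjar [ 0.396 -0.006  0.065] 0.0045 [0.391 0.001 0.068] [ 0.399 -0.003  0.066]
turps [ 0.429 -0.253  0.046] 0.0054 [ 0.425 -0.24   0.054] [ 0.421 -0.259  0.049]
gesso [0.365 0.259 0.08 ] 0.0048 [0.363 0.265 0.086] [0.359 0.25  0.082]
```

```bash
python3 - <<'E'
from h import *
q=down(0)
for i,p in enumerate([(.46,0,.28),(.40,-.06,.28),(.40,-.22,.28),(.40,-.28,.28),(.60,-.25,.30),(.60,-.19,.30),(.60,-.03,.36),(.60,.03,.36),(.62,.22,.34),(.60,.27,.34)]):
    try: r.reach(p,q); r.hold(.15); wrist(f"w{i}")
    except r.PlanningError as e: print(i,e)
print(r.read_state()["time_s"])
W=[cv2.resize(cv2.imread(f"pics/w{i}.png"),(400,250)) for i in (0,2,4,8)]
cv2.imwrite("pics/m.png",np.vstack([np.hstack(W[:2]),np.hstack(W[2:])]))
E
```

```text
7.3167
```

View pics/m.png

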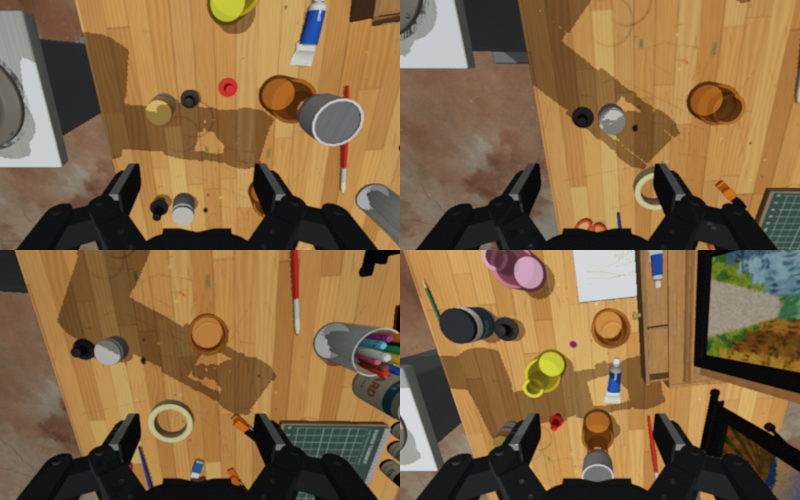

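The montage shows small stopper and red decoy (top left, 190,98 / 228,87), medium stopper beside grey pot (583,117), jar from above (208,333), and the narrow bottle (610,325) near the wooden box. All are clear for fitting.

```bash
cat > meas.py <<'E'
from h import *
from scipy.optimize import least_squares
from scipy.spatial import ConvexHull
def circ(p):
    h=p[ConvexHull(p).vertices]
    s=least_squares(lambda v:np.hypot(h[:,0]-v[0],h[:,1]-v[1])-v[2],[*p.mean(0),.02],loss="soft_l1",f_scale=.001); return s.x
def meas(f,xy,rad,zlo,band=.004):
    w=np.load(f+".npz"); st=dict(eef_pos=w["p"],eef_rot=w["q"])
    P=cloud("wrist",w["d"],st); near=np.hypot(P[...,0]-xy[0],P[...,1]-xy[1])<rad
    near&=P[...,2]>zlo
    if near.sum()<30: return None
    z=np.percentile(P[...,2][near],90); m=near&(abs(P[...,2]-z)<band)
    nb,lab,s,_=cv2.connectedComponentsWithStats(m.astype(np.uint8)); m=lab==1+s[1:,4].argmax()
    c=circ(P[m][:,:2]); v,u=np.nonzero(m)
    h=cv2.convexHull(np.c_[u,v].astype(np.int32)); e=cv2.fitEllipse(h)[0]
    C,d=rays("wrist",e,st)
    return c,z,m.sum(),C,d[0]
if __name__=="__main__":
    for k,xy,rad,zlo,fs in [("small",(.448,.005),.03,.03,"01"),("mjar",(.396,-.006),.03,.04,"01"),("medium",(.372,-.253),.026,.03,"23"),("turps",(.429,-.253),.03,.03,"23"),("jar",(.617,-.22),.045,.06,"45"),("funnel",(.62,.009),.05,.14,"67"),("narrow",(.647,.249),.05,.12,"89"),("wide",(.62,.009),.05,.11,"45")]:
        R=[meas("w"+f,xy,rad,zlo) for f in fs]
        for x in R:
            if x: print(k,x[0].round(4),x[1].round(4),x[2])
        if all(R): X,e=cross(R[0][3],R[0][4],R[1][3],R[1][4]); print("   cross",X.round(4),round(e,4))
E
python3 meas.py
```

```text
small [ 0.4393 -0.079   0.0969] 0.3406 2963
small [0.445  0.0049 0.0085] 0.0577 233
   cross [0.4284 0.015  0.3328] 0.0404
mjar [0.3938 0.0084 0.007 ] 0.3332 1471
mjar [ 0.3926 -0.011   0.0229] 0.0669 1596
   cross [0.3997 0.0177 0.34  ] 0.0019
medium [ 0.3715 -0.2502  0.0096] 0.0577 227
medium [ 0.3751 -0.281   0.0218] 0.3412 2135
   cross [ 0.4145 -0.1181  0.458 ] 0.0208
turps [12.0492  0.4083 11.6242] 0.2748 41
turps [ 0.4216 -0.2837  0.0235] 0.34 2658
   cross [ 0.3491 -0.0282  0.5377] 0.0046
jar [ 0.6056 -0.2381  0.031 ] 0.3607 4151
jar [ 0.6077 -0.1796  0.0117] 0.3579 1697
   cross [ 0.6608 -0.8326 -0.1625] 0.0363
funnel [0.6073 0.0073 0.0383] 0.4182 4307
funnel [ 0.6168 -0.0278  0.0758] 0.4182 4457
   cross [0.6045 0.0535 0.4523] 0.0389
narrow [0.6306 0.224  0.0291] 0.3995 4223
narrow [0.6247 0.2678 0.0206] 0.3988 2747
   cross [0.6313 0.2468 0.3904] 0.033
```

Need an upper z bound to exclude the gripper in the view.

```bash
sed -i 's/near&=P\[...,2\]>zlo/near\&=(P[...,2]>zlo)\&(P[...,2]<zlo+.06)/' meas.py; python3 meas.py; python3 - <<'E'
from h import *
w=np.load("w8.npz"); P=cloud("wrist",w["d"],dict(eef_pos=w["p"],eef_rot=w["q"]))
z=P[...,2]; m=(z>.16)&(P[...,0]>.6)&(P[...,1]>.05)&(z<.5)&(np.hypot(P[...,0]-.62,P[...,1]-.22)>.1)
print(np.nanmin(P[m],0), [ (P[m&(abs(P[...,1]-y)<.03)][:,0].min().round(3)) for y in (.15,.25,.35) if (m&(abs(P[...,1]-y)<.03)).any()])
E
```

```text
small [0.4451 0.0051 0.0085] 0.0577 201
small [0.445  0.0049 0.0085] 0.0577 233
   cross [0.4451 0.0049 0.0546] 0.0001
mjar [ 0.3928 -0.0109  0.023 ] 0.0669 1356
mjar [ 0.3926 -0.011   0.0229] 0.0669 1596
   cross [ 0.3926 -0.0106  0.0639] 0.0001
medium [ 0.3715 -0.2502  0.0096] 0.0577 227
medium [ 0.3716 -0.2505  0.0096] 0.0577 262
   cross [ 0.3714 -0.2507  0.0533] 0.0
turps [ 0.4278 -0.2527  0.0249] 0.0508 1383
turps [ 0.4277 -0.2528  0.0248] 0.0509 1614
   cross [ 0.4278 -0.2525  0.0472] 0.0
jar [ 0.6182 -0.2204  0.0266] 0.0806 787
jar [ 0.6182 -0.2201  0.0266] 0.0805 691
   cross [ 0.6183 -0.2198  0.0771] 0.0001
funnel [0.6203 0.0102 0.0286] 0.1827 3100
funnel [0.6202 0.0104 0.0287] 0.1827 2563
   cross [0.6203 0.0109 0.1808] 0.0001
narrow [0.6447 0.2597 0.0177] 0.1506 613
narrow [0.6447 0.2601 0.0176] 0.1504 550
   cross [0.6449 0.2599 0.147 ] 0.0
[0.81354225 0.05099557 0.16001106] [np.float64(0.855), np.float64(0.825), np.float64(0.814)]
```

```bash
python3 - <<'E'
from h import *
q=down(0); f=(.6203,.0104); j=(.6182,-.2201)
command_gripper(.085,40)
r.reach((*f,.25),q); r.move_straight((*f,.172),speed=.1)
command_gripper(.04,40); s=r.read_state(); print("grip",s["grip_width"],s["grip_force"])
r.move_straight((*f,.245),speed=.1); print(r.read_state()["grip_width"])
r.move_straight((*j,.245),speed=.2); r.hold(.2); wrist("w20")
r.move_straight((*j,.135),speed=.12)
print(r.move_straight((*j,.112),speed=.03,max_force=6),r.read_state()["eef_pos"])
im,d=optics.get_image("side"); cv2.imwrite("pics/s1.png",cv2.resize(im[130:270,260:460,::-1],(800,560)))
print(r.read_state()["time_s"])
E
```

```text
grip 0.060366860071640646 42.67632734030485
0.06040479235846982
True [ 0.61896582 -0.22020424  0.11869158]
14.0
```

View pics/s1.png

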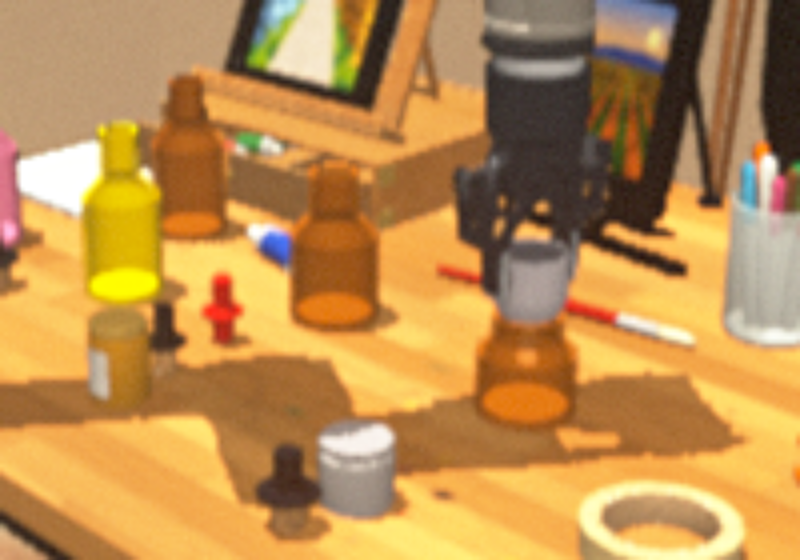

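Funnel is seated in the jar (side-view crop ~(535,280)) upright at the expected height. Release, recheck, and fetch the medium stopper.

```bash
python3 - <<'E'
from h import *
from meas import meas
j=(.6182,-.2201)
command_gripper(.085); p=r.read_state()["eef_pos"]; r.move_straight((p[0],p[1],.25),speed=.15)
r.reach((.60,-.12,.34),down(0)); r.hold(.15); wrist("w21")
for k,xy,rad,zlo in (("funnel",j,.05,.1),("wide",(.62,.01),.04,.11)):
    m=meas("w21",xy,rad,zlo); print(k,m and (m[0].round(4),m[1].round(4),m[2]))
q=down(np.pi/2); a=(.3715,-.2504)
print(r.tip_extent)
r.reach((*a,.14),q); command_gripper(.05,30)
r.move_straight((*a,.057),speed=.08); command_gripper(.005,30)
s=r.read_state(); print("grip",s["grip_width"],s["grip_force"],s["contact_force"])
r.move_straight((*a,.15),speed=.1); s=r.read_state(); print(s["grip_width"],s["time_s"],s["joint_positions"])
E
```

```text
funnel (array([ 0.6185, -0.2201,  0.0287]), np.float64(0.1285), np.int64(1762))
wide (array([0.6203, 0.01  , 0.0218]), np.float64(0.1305), np.int64(929))
0.025
grip 0.01913284575518344 29.57659810781479 [-0.64155124  0.45524527  4.2061337 ]
0.01902583458169636 21.0417 [-7.64470187e-01  3.30825319e-01  1.87897232e+00  5.51737263e-05
  9.33082563e-01 -2.33527646e+00]
```

```bash
python3 - <<'E'
from h import *
q=down(np.pi/2); b=(.6203,.0102)
r.move_straight((.40,-.2504,.23),speed=.15)
r.reach((*b,.235),q); r.hold(.2)
im,d=optics.get_image("side"); im2,_=optics.get_image("scene")
print(r.move_straight((*b,.18),speed=.06,max_force=8),r.read_state()["eef_pos"][2])
print(r.move_straight((*b,.158),speed=.03,max_force=8)); s=r.read_state(); print(s["eef_pos"],s["contact_force"],s["time_s"])
im3,d=optics.get_image("side")
c=[cv2.resize(x,(400,400)) for x in (im[100:220,285:405],im3[100:220,285:405])]
cv2.imwrite("pics/s2.png",np.hstack(c)[:,:,::-1])
E
```

```text
False 0.18047013056409394
True
[0.62015484 0.01024702 0.16307024] [0.03906758 0.8446664  3.30919456] 24.9833
```

View pics/s2.png

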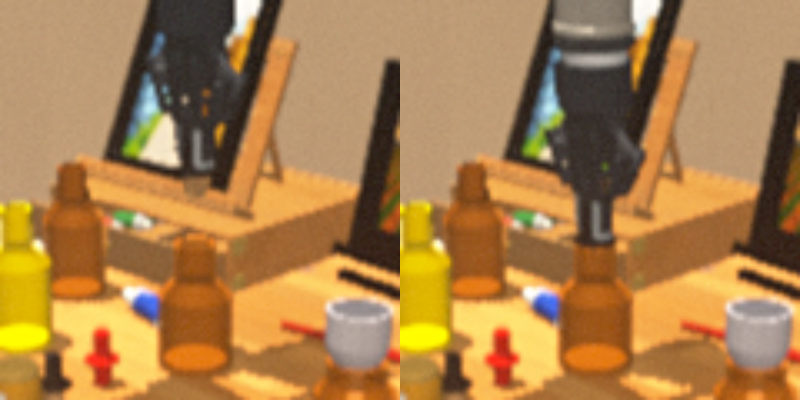

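The medium stopper went in upright, stopping exactly at the seated height (right panel ~(595,240)). Now the small stopper.

```bash
python3 - <<'E'
from h import *
b=(.6203,.0102); a=(.4451,.0050); n=(.6447,.2599); q=down(np.radians(106.8))
command_gripper(.05); r.move_straight((*b,.25),speed=.15)
r.reach((*a,.15),q); r.move_straight((*a,.057),speed=.08); command_gripper(.005,30)
s=r.read_state(); print("grip",s["grip_width"],s["grip_force"])
r.move_straight((*a,.26),speed=.15); print(r.read_state()["grip_width"])
r.reach((*n,.26),q); r.hold(.2); wrist("w30"); im,_=optics.get_image("side")
r.move_straight((*n,.213),speed=.06,max_force=8)
print(r.move_straight((*n,.178),speed=.03,max_force=8)); s=r.read_state(); print(s["eef_pos"],s["contact_force"],s["time_s"])
im3,_=optics.get_image("side")
cv2.imwrite("pics/s3.png",np.hstack([cv2.resize(x[80:210,250:380],(400,400)) for x in (im,im3)])[:,:,::-1])
E
```

```text
grip 0.016460491944746834 29.22083169221878
0.016960681474526125
True
[0.64468598 0.25989477 0.18341802] [0.82392324 0.5047497  3.90723152] 33.5667
```

View pics/s3.png

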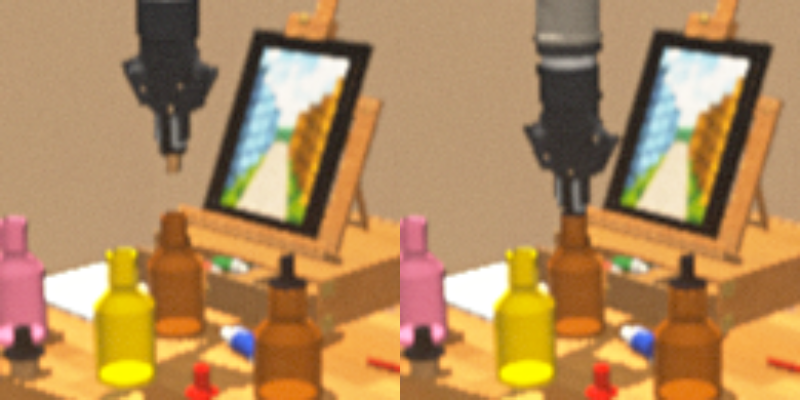

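The small stopper is home too (TCP 0.1834 vs 0.183 expected), upright in the narrow bottle at (575,215). Release, retreat, and verify everything from above.

```bash
python3 - <<'E'
from h import *
from meas import meas
n=(.6447,.2599)
command_gripper(.05); r.move_straight((*n,.28),speed=.15)
r.reach((.60,.17,.36),down(0)); r.hold(.2); wrist("w40")
r.reach((.60,-.12,.36),down(0)); r.hold(.2); wrist("w41")
r.reach((.48,-.12,.34),down(0)); r.hold(.2); wrist("w42")
for f,k,xy,rad,zlo in (("w40","small",n,.03,.16),("w40","smallflange",n,.03,.12),("w41","med",(.62,.01),.03,.14),("w41","funnel",(.618,-.22),.05,.1),("w42","mjar",(.393,-.011),.03,.04),("w42","turps",(.428,-.253),.03,.03)):
    m=meas(f,xy,rad,zlo); print(k,m and (m[0].round(4),m[1].round(4),m[2]))
print(r.read_state()["time_s"])
im,_=optics.get_image("side"); cv2.imwrite("pics/s4.png",cv2.resize(im[130:280,230:430,::-1],(800,600)))
E
```

```text
small (array([0.6444, 0.2597, 0.0086]), np.float64(0.1837), np.int64(338))
smallflange (array([0.6446, 0.2597, 0.0176]), np.float64(0.1563), np.int64(764))
med (array([0.6202, 0.0098, 0.0097]), np.float64(0.1637), np.int64(419))
funnel (array([ 0.6185, -0.2199,  0.0288]), np.float64(0.1284), np.int64(1576))
mjar (array([ 0.3925, -0.0112,  0.023 ]), np.float64(0.0669), np.int64(1376))
turps (array([ 0.4275, -0.2524,  0.0248]), np.float64(0.051), np.int64(851))
38.8
```

View pics/s4.png

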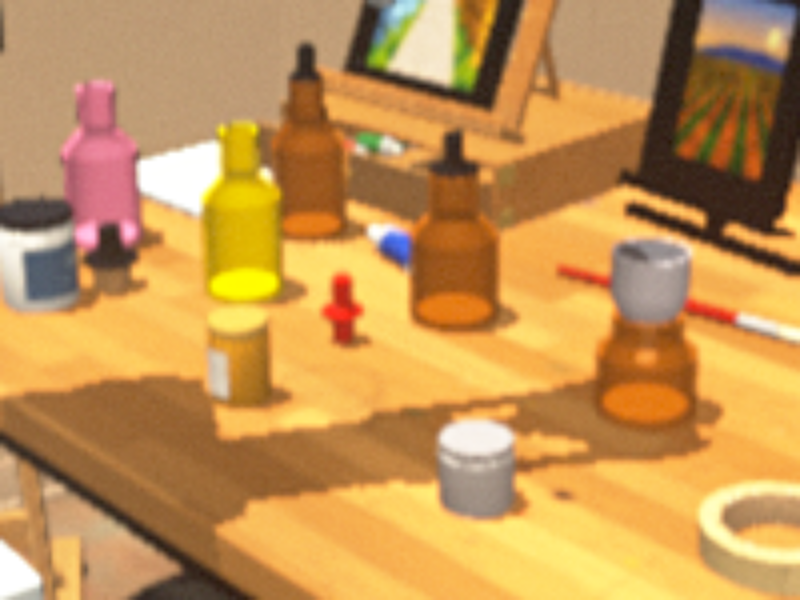

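Both bottles are closed (stoppers at (306,62) and (455,150)), the funnel stands upright in the jar at (650,280), and the bystanders are unmoved.

```bash
python3 -c "
from workcell import r
print(r.finish_job())"
```

```text
the job is handed in; nothing more can be done
None
```

Job handed in at about 39 s: the funnel stands upright in the jar, the medium stopper is home in the wide bottle and the small one in the narrow bottle, both within about 1 mm of centre and seated height by the last camera check, with nothing else visibly moved; no verdict was returned.

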